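Empty the casserole and hold it up level

TASK

Pick up the white porcelain casserole by its handle, tip the three stir bars out of it so that all of them lie in the steel tray, then turn it upright again and hold it level and still in the air, its underside at least 15 cm above the worktop, touching nothing but the gripper. Finish while holding it there: do not put it down or let go. Leave the two vials and the small beaker where they stand.

Things in the scene. Friction and masses are not known exactly. Their poses are not given: they have to be found in the camera images.
- casserole: white porcelain casserole: shallow flared bowl with a straight side handle, loose, 0.10 to 0.17 kg. Rim 116 mm, base 64 mm across, 26 mm high, wall 4, floor 5 mm; the wall leans out 45 degrees from level, so the bars slide out only if it is tipped well past 45 degrees; about 90 degrees drains it. Origin: centre of the underside; z up out of the mouth; handle along its own -x
- handle_grip (a point): middle of the casserole's handle, at (-95, 0, 23.5) mm in its frame, same axes: pinch here across the 14 mm width. The handle is a straight bar with flat upright sides, 14 mm wide (y), 14 mm high (z 16.5 to 30.5 mm), from the rim (x -58 mm) to a round 18 mm end knob (x -134 mm)
- bar_0: white stir bar, a round rod 40 mm long and 9 mm thick with rounded ends, 12 g; origin on its side at mid length, 4.5 mm from the centre line; slides more than it rolls; its length lies along its own y. Starts lying in the casserole
- bar_1: white stir bar, a round rod 40 mm long and 9 mm thick with rounded ends, 12 g; origin on its side at mid length, 4.5 mm from the centre line; slides more than it rolls; its length lies along its own y. Starts lying in the casserole
- bar_2: white stir bar, a round rod 40 mm long and 9 mm thick with rounded ends, 12 g; origin on its side at mid length, 4.5 mm from the centre line; slides more than it rolls; its length lies along its own y. Starts lying in the casserole
- tray: open rectangular steel tray, fixed to the worktop, 190 mm (its x) by 230 mm (its y), 45 mm high, walls and floor 4 mm; origin: centre of its underside, z up
- vial_a: small white vial with a black cap, 22 mm across, 52 mm high, loose bystander; origin: centre of its underside
- vial_b: small brown vial with a black cap, 22 mm across, 52 mm high, loose bystander; origin: centre of its underside
- small_beaker: empty glass beaker, 56 mm across, 61 mm high, loose bystander; origin: centre of its underside
- washer: white wash bottle with a red cap and bent spout, 66 by 101 mm, 204 mm high, fixed at the back of the worktop; origin: centre of its underside

How it is judged (in metres and radians):
On the way, in this order (a step that is already met when the one before it is completed fails the run):
1. the casserole is lifted off the worktop, roughly upright, with the three stir bars still in it (height (world z) of casserole above 0.03 m and angle between casserole's own z axis and vertical below 0.5 rad and x of bar_0 in the frame of casserole between -0.06 and 0.06 m and y of bar_0 in the frame of casserole between -0.06 and 0.06 m and z of bar_0 in the frame of casserole between -0.005 and 0.05 m and x of bar_1 in the frame of casserole between -0.06 and 0.06 m and y of bar_1 in the frame of casserole between -0.06 and 0.06 m and z of bar_1 in the frame of casserole between -0.005 and 0.05 m and x of bar_2 in the frame of casserole between -0.06 and 0.06 m and y of bar_2 in the frame of casserole between -0.06 and 0.06 m and z of bar_2 in the frame of casserole between -0.005 and 0.05 m), for 0.1 s.
2. the casserole is tipped in the air (height (world z) of casserole above 0.03 m and angle between casserole's own z axis and vertical above 0.75 rad).
3. all three stir bars are in the tray (x of bar_0 in the frame of tray between -0.095 and 0.095 m and y of bar_0 in the frame of tray between -0.115 and 0.115 m and z of bar_0 in the frame of tray between -0.005 and 0.045 m and x of bar_1 in the frame of tray between -0.095 and 0.095 m and y of bar_1 in the frame of tray between -0.115 and 0.115 m and z of bar_1 in the frame of tray between -0.005 and 0.045 m and x of bar_2 in the frame of tray between -0.095 and 0.095 m and y of bar_2 in the frame of tray between -0.115 and 0.115 m and z of bar_2 in the frame of tray between -0.005 and 0.045 m), for 0.2 s.
At the end, for the whole second after the job is handed in: The three stir bars lie at rest in the tray, below its rim; the fingers hold the casserole mouth up, within 8 degrees (0.14 rad) of level, still (under 0.02 m/s, 0.15 rad/s), its underside over 0.15 m above the worktop, touching no tray, bar, vial, small beaker or wash bottle (all of step 3 and height (world z) of casserole above 0.15 m and angle between casserole's own z axis and vertical below 0.14 rad and linear speed of casserole below 0.02 m/s and angular speed of casserole below 0.15 rad/s and contact force between the fingers and casserole above 1 N and contact force between casserole and tray below 0.05 N and contact force between casserole and bar_0 below 0.05 N and contact force between casserole and bar_1 below 0.05 N and contact force between casserole and bar_2 below 0.05 N and contact force between casserole and vial_a below 0.05 N and contact force between casserole and vial_b below 0.05 N and contact force between casserole and small_beaker below 0.05 N and contact force between casserole and washer below 0.05 N and linear speed of each of bar_0, bar_1, bar_2 below 0.05 m/s); the arm keeps its last pose, push and grip.
It fails at once if a bystander (vial or small beaker) is pushed more than 3 cm or tipped over (distance of any of vial_a, vial_b, small_beaker from where it was at the start of the episode above 0.03 m or angle between any of vial_a, vial_b, small_beaker's own z axis and vertical above 0.6 rad).
It also fails if it takes over 64 s, if anything falls off the work surface, if the arm or the gripper's body presses on something with over 40 N, if the wrist force passes 120 N, or if a joint passes its speed limit or range.

ROBOT

A 6-joint arm with a two-finger parallel gripper is mounted at the origin on a cart in front of the work surface, level with it; the furniture and walls round the work are solid. World frame = base frame: x ahead of the robot, y to its left, z up, the work surface at z = 0. Lengths are in mm, angles in rad, forces in N, time in s.
With the tool pointing down it reaches from about 325 to 900 mm from the base axis. Payload 6.1 kg.
Tool frame: the origin (TCP) lies midway between the tips of the shut fingers; the grasp point (between the pads) lies 19 mm behind it; z points along the fingers, y is the line along which they close (so a half turn about z gives the same grasp; the last joint's range is limited). The gripper opens to 87 mm and grips with 3 to 60 N. Pads are 19 mm wide; open, the fingers measure 117 mm over their backs; the gripper's body (75 mm by 190 mm) begins 51 mm behind the grasp point.
Start: joints at [-1.259, 0.22, 1.526, -0, 1.395, -0.126], TCP at [264.96, -566.05, 222.538] pointing down, gripper open.
Joint ranges: [-2.98, 2.98], [-0.91, 2.08], [0.09, 2.57], [-1.24, 4.39], [0.2, 2.65], [-2.68, 2.68]. Speed limits (rad/s): [2.57, 2.57, 3.01, 3.14, 3.14, 3.14].

INTERFACE

Orientations are given as a unit quaternion [x, y, z, w].
In Python, from cell import arm, cam, close_job gives the robot as it stands (arm), with the cameras (cam) and the job as plain functions.
- The arm moves only by the tool inch_along, called after "Request:" as name(argument=value, ...), one argument or row to a line, values as JSON. Schema: {"type":"object","properties":{"rows":{"type":"array","items":{"type":"number"},"minItems":7,"maxItems":70},"grip_n":{"type":"number"},"only":{"type":"string"},"quiet":{"type":"boolean"},"lines":{"type":"string"}},"required":["rows"],"additionalProperties":false}. rows is one flat list of numbers that holds 1 to 10 rows one after another, with no inner brackets; each row has 7 numbers: dx, dy, dz in normalised numbers (1 is 250 mm), then a rotation vector rx, ry, rz in parts of the range, where 1.0 means 4 rad, then the finger opening in mm; each row shifts and turns the commanded pose from where the row before left it, along the tool's axes as they then stand; what a row does not reach is not made up. A row lasts 1/10 s, in which the tool goes at most 50 mm and 0.15 rad, less where a joint would pass 70% of its speed; a pose out of reach is approached as far as the arm can. The fingers move at their own pace and stop on an object; grip_n is the grip in N (left out, the last holds). Time passes only in rows, so rows that do not move let the fingers close. The tool returns the time, the measured TCP pose, the force, the opening and the grip force at its end. only (a regular expression) keeps the lines of the reply that match it, lines (a string "A,B") keeps lines A to B, and quiet returns only ok. Shift and turn numbers lie between -1 and 1, and a call with a number outside is refused. Input that does not fit is refused with a message, and nothing moves.
- arm.state(): the state, without advancing time (a new reading comes with each control period).
- cam.grab_frame(name): name is "scene" or "top" or "wrist"; returns a dict with "color" (420x560x3 uint8, blue, green, red), "fx", "fy", "cx", "cy" (pixels), "D" ([k1, k2, p1, p2, k3] as OpenCV has them; the pictures are not rectified), "R" (3x3) and "t" (3): a world point X has camera coordinates R X + t. Camera axes: x right, y down, z forward; pixel columns grow to the right and rows downward; lengths in mm; the calibration is good to about 2 mm. A picture is of the moment at which its call begins. There is no depth.
- close_job(): hands the job in; it is judged then, once.
The state is a dict: "time_s": time; "joints": joint angles; "qd": joint speeds; "tau": joint torques, N m; "ee_pos": TCP position; "tcp_rot": TCP orientation; "force": force on the tool from outside, world axes, zero at the start; "wrist_torque": the same for the moment, N m; "gripper_width": finger opening in mm; "grasp_force": force on a finger pad.
Only numpy, scipy, OpenCV 4.12 (cv2) and the standard library are available. Lean on these libraries where they do the work, as an engineer would, in place of code of your own. Each camera call takes 0.05 s, during which the arm holds its last target. There are 200 camera calls.

## Working session

There is one attempt and no reset: what is moved stays moved. The work goes in short steps, Python scripts to look and compute and a tool call to move; the robot and the scene stay as the last step left them, time stands still between calls to the robot, and variables do not carry over. Pictures are saved under pics/ and viewed, at most 10 in all, crops included, and the job is handed in when it is done.

```bash
ls; mkdir -p pics; python3 - <<'E'
from cell import arm, cam, close_job
import cv2
s=arm.state();print(s)
for n in("scene","top"):
    f=cam.grab_frame(n);cv2.imwrite(f"pics/{n}0.png",f["color"]);print(n,f["fx"],f["D"],f["R"],f["t"])
E
```

```text
cell.py
pics
{'time_s': 0.0, 'joints': array([-1.25910836e+00,  2.21247730e-01,  1.52762920e+00,  2.51709821e-05,
        1.39467952e+00, -1.26123020e-01]), 'qd': array([ 0.00046261,  0.00055409, -0.00088659,  0.00070398,  0.00120816,
       -0.00138071]), 'tau': array([ 3.58184104e-05, -4.94612861e+01, -3.87376177e+01,  7.00023095e-02,
        5.72692556e-02, -1.44995997e-04]), 'ee_pos': array([ 264.77203476, -565.45645887,  221.41429637]), 'tcp_rot': array([ 9.76135729e-01,  2.17159099e-01, -7.86369587e-05, -9.78822905e-04]), 'force': array([-0.01731376,  0.17087992, -0.03577739]), 'wrist_torque': array([0.01190344, 0.01941617, 0.08613358]), 'grasp_force': 0.0, 'gripper_width': 86.62019782353646}
scene 539.7092572177976 [-0.14297396  0.          0.          0.          0.        ] [[-0.88209691 -0.47088172 -0.01324572]
 [-0.23888149  0.47137479 -0.84896492]
 [ 0.40600576 -0.74570517 -0.52828318]] [ 527.04885478  180.93149812 1198.09635164]
top 449.6728118785543 [-0.09645273  0.          0.          0.          0.        ] [[ 1.04782351e-03 -9.99948499e-01 -1.00945896e-02]
 [-9.86054953e-01  6.46751098e-04 -1.66418786e-01]
 [ 1.66416744e-01  1.01281976e-02 -9.86003492e-01]] [ -4.50711127 592.21447401 857.07367189]
```

View pics/scene0.png

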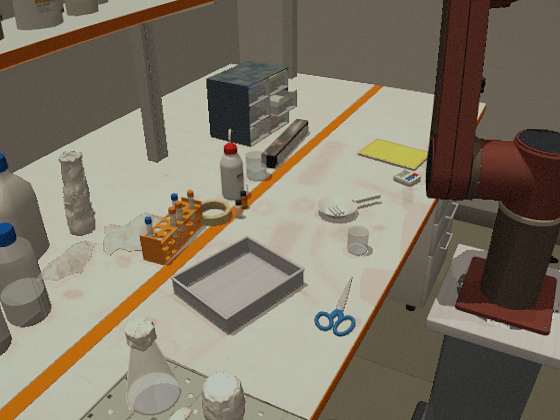

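View pics/top0.png

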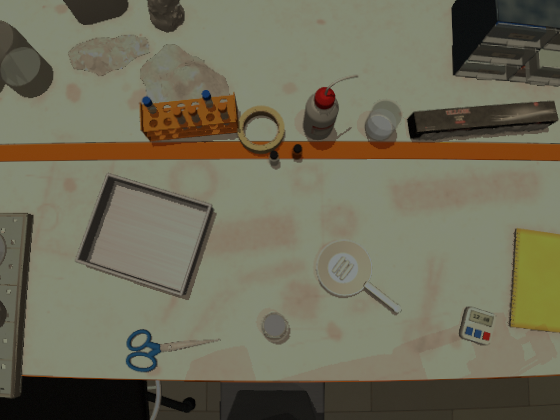

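The scene view shows the casserole at (337,208) with its knob near (380,199), the beaker at (358,240) and tray corners at (248,240), (303,272), (228,325), (175,285). In the top view the casserole is at (344,268) with its knob at (398,311), the beaker is at (275,327), and the vials are at (275,157) and (297,151). The tray corners there are (110,176), (213,207), (184,297), (78,262).

```bash
cat > h.py <<'E'
import numpy as np, cv2
from cell import arm, cam, close_job
from scipy.spatial.transform import Rotation as Ro
def K(f): return np.array([[f["fx"],0,f["cx"]],[0,f["fy"],f["cy"]],[0,0,1.]])
def und(f,p): return cv2.undistortPoints(np.array(p,float).reshape(-1,1,2),K(f),np.array(f["D"])).reshape(-1,2)
def onz(f,p,z):
    d=np.c_[und(f,p),np.ones(len(p))]@f["R"]; c=-f["R"].T@f["t"]
    return c+d*((z-c[2])/d[:,2])[:,None]
def tri(f,p,g,q):
    P=[np.c_[a["R"],a["t"]] for a in(f,g)]
    X=cv2.triangulatePoints(P[0],P[1],und(f,p).T,und(g,q).T); return (X[:3]/X[3]).T
def proj(f,X): return cv2.projectPoints(np.array(X,float),cv2.Rodrigues(f["R"])[0],np.array(f["t"],float),K(f),np.array(f["D"]))[0].reshape(-1,2)
E
python3 - <<'E'
from h import *
np.set_printoptions(precision=1,suppress=True)
t=cam.grab_frame("top");s=cam.grab_frame("scene")
# order: casserole centre, knob, tray 4 corners (match by tri)
print(onz(t,[[110,176],[213,207],[184,297],[78,262]],45))
print(onz(s,[[248,240],[303,272],[228,325],[175,285]],45))
print(onz(t,[[344,268],[398,311]],25),onz(s,[[337,208],[380,199]],25))
print(onz(t,[[275,157],[297,151],[275,327]],50))
def crop(f,x,y,w,h,k): return cv2.resize(f["color"][y:y+h,x:x+w],None,fx=k,fy=k,interpolation=cv2.INTER_CUBIC)
a=crop(t,305,230,110,100,5);b=crop(s,300,170,110,75,5)[:, :]
cv2.imwrite("pics/c1.png",a);cv2.imwrite("pics/c2.png",b)
E
```

```text
[[678.5 333.1  45. ]
 [612.  114.2  45. ]
 [430.5 168.3  45. ]
 [498.4 389.6  45. ]]
[[605.5 133.9  45. ]
 [430.5 187.   45. ]
 [488.6 409.6  45. ]
 [659.6 357.4  45. ]]
[[ 489.2 -152.7   25. ]
 [ 402.  -260.6   25. ]] [[ 482.  -135.4   25. ]
 [ 392.2 -236.2   25. ]]
[[716.  -12.3  50. ]
 [728.9 -57.9  50. ]
 [373.4 -12.2  50. ]]
```

View pics/c1.png

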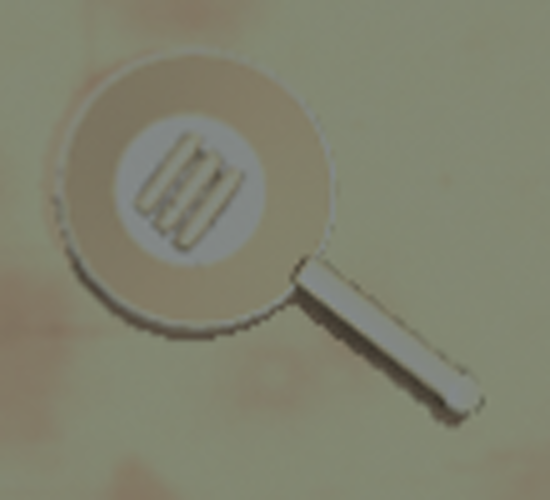

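View pics/c2.png

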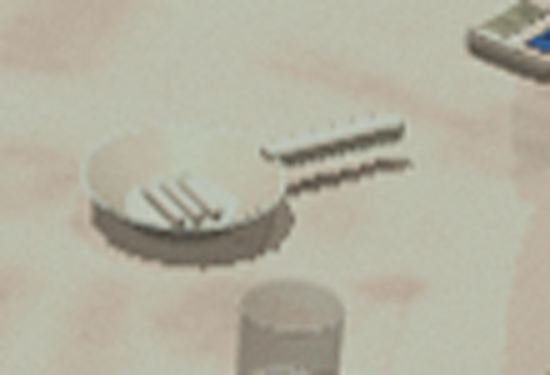

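The crops show the top-view rim spanning x 60–333 and the handle running from (305,268) to the knob at (468,400). In the scene crop the rim centre is at (187,181) and the knob at (395,128). The two views disagree by about 20 mm, so I'll check this by triangulation and with the wrist camera.

```bash
python3 - <<'E'
from h import *
np.set_printoptions(precision=1,suppress=True)
t=cam.grab_frame("top");s=cam.grab_frame("scene")
for f in(t,s):
    print(f["fx"],f["fy"],f["cx"],f["cy"],"cam",-f["R"].T@f["t"], "base",proj(f,[[0,0,0]]), "tcp",proj(f,[arm.state()["ee_pos"]]))
T=[[110,176],[213,207],[184,297],[78,262],[344.6,268],[399,310]]
S=[[175,285],[248,240],[303,272],[228,325],[337.4,206],[380,196]]
X=tri(t,T,s,S);print(X);print(proj(t,X)-T,proj(s,X)-S)
w=cam.grab_frame("wrist");R=Ro.from_quat(arm.state()["tcp_rot"]).as_matrix()
print("wristcam in tool",R.T@(-w["R"].T@w["t"]-arm.state()["ee_pos"]),"axes(cols)",R.T@w["R"].T,w["fx"])
E
```

```text
449.6728118785543 449.6728118785543 271.0954791383924 216.1607043432445 cam [441.3 -13.6 943.6] base [[268.8 512.6]] tcp [[611.7 395. ]]
539.7092572177976 539.7092572177976 276.89250378482285 214.99355011182695 cam [  21.7 1056.3  793.5] base [[507. 294.]] tcp [[459.2 104.5]]
[[ 680.4  339.1   25.4]
 [ 615.5  116.5   31. ]
 [ 433.6  172.2   33.2]
 [ 498.9  396.3   29.5]
 [ 489.1 -155.    19. ]
 [ 402.6 -265.2   17.1]]
[[ 0.6  1.5]
 [-0.2 -0.4]
 [-0.7 -1.7]
 [ 0.1  0.3]
 [ 0.1  0.2]
 [ 0.2  0.5]] [[-1.5 -0.5]
 [ 0.3  0.1]
 [ 1.6  0.1]
 [-0.3 -0.1]
 [-0.1 -0. ]
 [-0.4  0. ]]
wristcam in tool [  80.6   -0.3 -162. ] axes(cols) [[ 0.  -1.  -0.3]
 [ 1.   0.  -0. ]
 [ 0.  -0.3  1. ]] 313.1544220156974
```

Plan: pinch the handle with tool x along casserole x. Carry it so the handle is radial over the tray, roll about the handle axis using the forearm roll joint, then roll back. First I'll move above the grip, near (430,-229).

The rows are not in the units I measure in: shifts go in shares of 250 mm and turns go in shares of 4 rad. I convert before sending: 36 mm / 250 = 0.144, -29 mm / 250 = -0.116, -0.12 rad / 4 = -0.03.

Request:
inch_along(
  rows=[0.144, -0.116, 0, 0, 0, 0, 87, 0.144, -0.116, 0, 0, 0, 0, 87, 0.144, -0.116, 0, 0, 0, 0, 87, 0.144, -0.116, 0, 0, 0, 0, 87, 0.144, -0.116, 0, 0, 0, 0, 87, 0.144, -0.116, 0, 0, 0, 0, 87, 0.144, -0.116, 0, 0, 0, 0, 87, 0.144, -0.116, 0, 0, 0, 0, 87, 0, 0, 0, 0, 0, -0.03, 87, 0, 0, 0, 0, 0, -0.03, 87],
)

```text
time_s: 1.35
ee_pos: [428.2, -232.2, 222.8]
tcp_rot: [0.942, 0.336, 0.0, 0.0]
force: [-0.4, 0.2, 0.6]
gripper_width: 86.6
grasp_force: 0.0
```

Request:
inch_along(
  rows=[0, 0, 0, 0, 0, -0.03, 87, 0, 0, 0, 0, 0, -0.025, 87, 0, 0, 0, 0, 0, 0, 87, 0, 0, 0, 0, 0, 0, 87, 0, 0, 0, 0, 0, 0, 87],
)

```text
time_s: 1.85
ee_pos: [427.4, -233.9, 222.6]
tcp_rot: [0.901, 0.433, 0.0, 0.0]
force: [0.5, 1.0, -0.1]
gripper_width: 87.1
grasp_force: 0.0
```

```bash
python3 - <<'E'
from h import *
s=arm.state();print(s["time_s"],s["joints"],s["ee_pos"],Ro.from_quat(s["tcp_rot"]).as_matrix())
w=cam.grab_frame("wrist")
cv2.imwrite("pics/w1.png",w["color"]);np.savez("w1.npz",**{k:w[k] for k in("R","t","fx","fy","cx","cy","D")})
E
```

```text
1.85 [-6.62750443e-01 -1.14866566e-01  1.87536935e+00 -2.71446520e-06
  1.38097338e+00  1.23943665e-02] [ 427.42254619 -233.90577673  222.58553949] [[ 6.25009964e-01  7.80616767e-01  9.01960761e-05]
 [ 7.80616772e-01 -6.25009960e-01 -7.37815530e-05]
 [-1.22167152e-06  1.16522776e-04 -9.99999993e-01]]
```

View pics/w1.png

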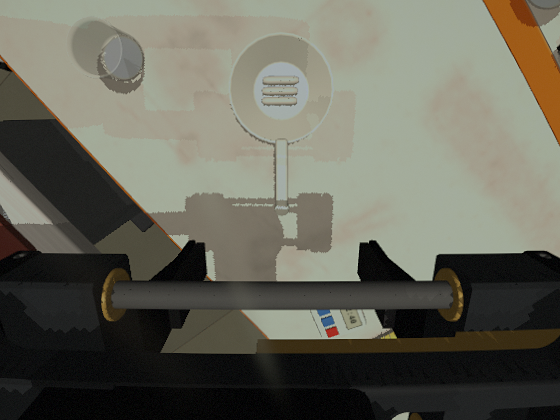

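The wrist view shows the rim centred near (281,88), the handle from (280.5,143) to the knob's far end at (283,213), and three bars inside.

```bash
python3 - <<'E'
from h import *
np.set_printoptions(precision=1,suppress=True)
w=dict(np.load("w1.npz"));t=cam.grab_frame("top");s=cam.grab_frame("scene")
W=[[281,88],[283,212],[280.3,143]];T=[[344.6,268],[401,312],[366.5,283]]
print(tri(w,W,t,T)); print(tri(w,W[:2],s,[[337.4,206],[381,196]]))
P=onz(w,W,28);print(P);d=P[0]-P[1];print(np.hypot(*d[:2]),np.degrees(np.arctan2(d[1],d[0])))
a=(P[2]-P[1]);print(np.degrees(np.arctan2(a[1],a[0])))
E
```

```text
[[ 490.7 -151.1   43.3]
 [ 398.3 -276.1  -19.9]
 [ 457.9 -194.1   45.2]]
[[ 490.9 -150.8   21.3]
 [ 402.3 -265.8   16. ]]
[[ 493.7 -150.3   28. ]
 [ 408.2 -260.9   28. ]
 [ 456.6 -195.4   28. ]]
139.76090722426227 52.29007698806361
53.54682721496507
```

To row units: 40 mm / 250 = 0.16, 25 mm / 250 = 0.1, -0.017 rad / 4 = -0.0043.

Request:
inch_along(
  rows=[0.04, 0.0024, 0, 0, 0, -0.0043, 60, 0, 0, 0.16, 0, 0, 0, 50, 0, 0, 0.16, 0, 0, 0, 50, 0, 0, 0.16, 0, 0, 0, 50, 0, 0, 0.16, 0, 0, 0, 50, 0, 0, 0.1, 0, 0, 0, 50, 0, 0, 0.06, 0, 0, 0, 50, 0, 0, 0.04, 0, 0, 0, 50, 0, 0, 0.024, 0, 0, 0, 50, 0, 0, 0, 0, 0, 0, 50],
)

```text
time_s: 3.0
ee_pos: [434.2, -226.1, 6.3]
tcp_rot: [0.897, 0.442, -0.0, -0.0]
force: [-0.4, 0.1, -0.2]
gripper_width: 50.0
grasp_force: 0.0
```

Request:
inch_along(
  rows=[0, 0, 0, 0, 0, 0, 30, 0, 0, 0, 0, 0, 0, 20, 0, 0, 0, 0, 0, 0, 5, 0, 0, 0, 0, 0, 0, 5, 0, 0, 0, 0, 0, 0, 5, 0, 0, 0, 0, 0, 0, 5, 0, 0, 0, 0, 0, 0, 5, 0, 0, 0, 0, 0, 0, 5],
  grip_n=55,
)

```text
time_s: 3.8
ee_pos: [434.2, -226.5, 6.6]
tcp_rot: [0.897, 0.442, 0.0, 0.0]
force: [0.1, -0.9, 1.0]
gripper_width: 13.4
grasp_force: 55.0
```

```bash
python3 - <<'E'
from h import *
w=cam.grab_frame("wrist");cv2.imwrite("pics/w2.png",w["color"])
E
```

```text
(no output)
```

View pics/w2.png

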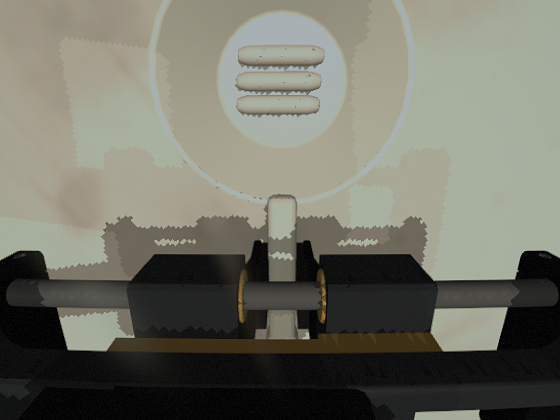

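The handle is centred between the pads, near (282,290), and all three bars are in the bowl. Now I'll lift.

To row units: -30 mm / 250 = -0.12, -28 mm / 250 = -0.112.

Request:
inch_along(
  rows=[0, 0, -0.02, 0, 0, 0, 5, 0, 0, -0.048, 0, 0, 0, 5, 0, 0, -0.08, 0, 0, 0, 5, 0, 0, -0.112, 0, 0, 0, 5, 0, 0, -0.12, 0, 0, 0, 5, 0, 0, -0.12, 0, 0, 0, 5, 0, 0, -0.12, 0, 0, 0, 5, 0, 0, -0.1, 0, 0, 0, 5, 0, 0, -0.06, 0, 0, 0, 5, 0, 0, -0.032, 0, 0, 0, 5],
  grip_n=60,
)

```text
time_s: 4.85
ee_pos: [434.6, -226.7, 211.5]
tcp_rot: [0.897, 0.442, 0.001, 0.001]
force: [-0.3, 0.5, -2.2]
gripper_width: 13.3
grasp_force: 60.0
```

Request:
inch_along(
  rows=[0, 0, 0, 0.0125, 0, 0, 5, 0, 0, 0, 0.0125, 0, 0, 5, 0, 0, 0, 0, 0, 0, 5, 0, 0, 0, 0, 0, 0, 5],
)

```text
time_s: 5.25
ee_pos: [433.7, -226.1, 208.4]
tcp_rot: [0.896, 0.441, -0.022, -0.045]
force: [-1.0, 0.0, -1.7]
gripper_width: 13.2
grasp_force: 60.0
```

```bash
python3 - <<'E'
from h import *
s=arm.state();print(s["joints"],s["ee_pos"],s["tcp_rot"])
w=cam.grab_frame("wrist");cv2.imwrite("pics/w3.png",w["color"])
E
```

```text
[-6.42830680e-01 -1.16586852e-02  1.80771361e+00  1.32201057e-03
  1.44689051e+00  1.29926448e-02] [ 433.73360628 -226.08380285  208.35918593] [ 0.89606429  0.44102434 -0.02238222 -0.04544621]
```

View pics/w3.png

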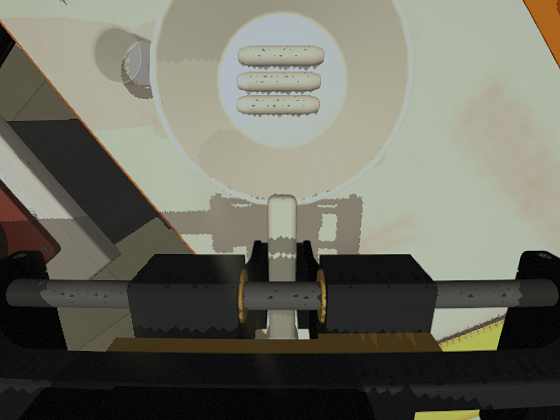

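The casserole sits level in the pads with no droop. Next I'll undo the test roll and carry it over the tray.

To row units: 30 mm / 250 = 0.12, -21.4 mm / 250 = -0.0856, -0.05 rad / 4 = -0.0125.

Request:
inch_along(
  rows=[0, 0, 0, -0.0125, 0, 0, 5, 0, 0, 0, -0.0125, 0, 0, 5, 0.032, -0.0228, 0, 0, 0, 0, 5, 0.064, -0.0456, 0, 0, 0, 0, 5, 0.096, -0.0684, 0, 0, 0, 0, 5, 0.12, -0.0856, 0, 0, 0, 0, 5, 0.12, -0.0856, 0, 0, 0, 0, 5, 0.12, -0.0856, 0, 0, 0, 0, 5, 0.12, -0.0856, 0, 0, 0, 0, 5, 0.12, -0.0856, 0, 0, 0, 0, 5],
)

```text
time_s: 6.3
ee_pos: [442.3, 18.7, 209.6]
tcp_rot: [0.897, 0.442, -0.0, -0.0]
force: [1.0, -0.2, -2.0]
gripper_width: 13.5
grasp_force: 60.0
```

Request:
inch_along(
  rows=[0.12, -0.0856, 0, 0, 0, 0, 5, 0.12, -0.0856, 0, 0, 0, 0, 5, 0.12, -0.0856, 0, 0, 0, 0, 5, 0.12, -0.0856, 0, 0, 0, 0, 5, 0.096, -0.0684, 0, 0, 0, 0, 5, 0.088, -0.0628, 0, 0, 0, 0, 5, 0.064, -0.0456, 0, 0, 0, 0, 5, 0.036, -0.0256, 0, 0, 0, 0, 5, 0, 0, 0, 0, 0, 0.01, 5, 0, 0, 0, 0, 0, 0.02, 5],
)

```text
time_s: 7.3
ee_pos: [450.9, 251.4, 209.3]
tcp_rot: [0.922, 0.386, -0.001, -0.0]
force: [0.2, -0.3, -2.2]
gripper_width: 13.4
grasp_force: 60.0
```

Request:
inch_along(
  rows=[0, 0, 0, 0, 0, 0.0225, 5, 0, 0, 0, 0, 0, 0.0225, 5, 0, 0, 0, 0, 0, 0.0225, 5, 0, 0, 0, 0, 0, 0.0125, 5, 0, 0, 0.024, 0, 0, 0, 5, 0, 0, 0.04, 0, 0, 0, 5, 0, 0, 0.024, 0, 0, 0, 5, 0, 0, 0, 0.0125, 0, 0, 5, 0, 0, 0, 0.02, 0, 0, 5, 0, 0, 0, 0, 0, 0, 5],
)

```text
time_s: 8.3
ee_pos: [451.7, 249.8, 186.5]
tcp_rot: [0.97, 0.234, -0.016, -0.063]
force: [-0.7, -0.6, -2.3]
gripper_width: 13.4
grasp_force: 60.0
```

```bash
python3 - <<'E'
from h import *
s=arm.state();print(s["joints"],s["ee_pos"],s["tcp_rot"])
t=cam.grab_frame("top");cv2.imwrite("pics/t4.png",t["color"])
E
```

```text
[ 0.26607696 -0.00658551  1.84716625  0.13149772  1.33157089  1.33077972] [451.71502202 249.81895511 186.47956902] [ 0.97009073  0.23377013 -0.01607309 -0.06338108]
```

View pics/t4.png

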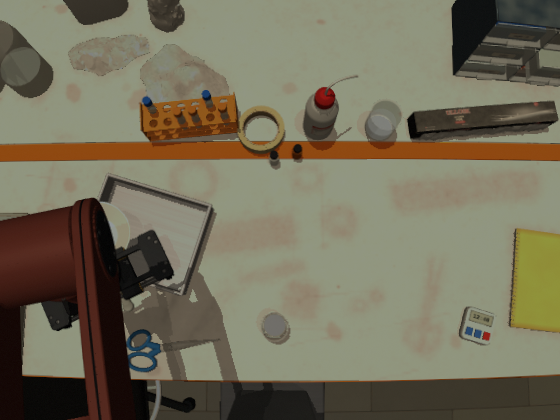

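The casserole is over the tray's left half, around (118,225), partly hidden by the arm; the beaker (275,327) and the vials haven't moved. Joint 4 goes positive with this roll and has plenty of range, so I'll tip.

To row units: 0.08 rad / 4 = 0.02.

Request:
inch_along(
  rows=[0, 0, 0, 0.02, 0, 0, 5, 0, 0, 0, 0.025, 0, 0, 5, 0, 0, 0, 0.025, 0, 0, 5, 0, 0, 0, 0.025, 0, 0, 5, 0, 0, 0, 0.025, 0, 0, 5, 0, 0, 0, 0.025, 0, 0, 5, 0, 0, 0, 0.025, 0, 0, 5, 0, 0, 0, 0.025, 0, 0, 5, 0, 0, 0, 0.025, 0, 0, 5, 0, 0, 0, 0.025, 0, 0, 5],
)

```text
time_s: 9.35
ee_pos: [451.6, 251.0, 187.0]
tcp_rot: [0.826, 0.2, -0.125, -0.512]
force: [0.1, 0.8, -1.5]
gripper_width: 13.7
grasp_force: 60.0
```

Request:
inch_along(
  rows=[0, 0, 0, 0.025, 0, 0, 5, 0, 0, 0, 0.025, 0, 0, 5, 0, 0, 0, 0.025, 0, 0, 5, 0, 0, 0, 0.025, 0, 0, 5, 0, 0, 0, 0.02, 0, 0, 5, 0, 0, 0, 0.02, 0, 0, 5, 0, 0, 0, 0.015, 0, 0, 5, 0, 0, 0, 0, 0, 0, 5, 0, 0, 0, 0, 0, 0, 5, 0, 0, 0, 0, 0, 0, 5],
)

```text
time_s: 10.35
ee_pos: [451.8, 251.3, 187.8]
tcp_rot: [-0.631, -0.153, 0.179, 0.739]
force: [0.0, 0.9, -1.3]
gripper_width: 13.3
grasp_force: 60.0
```

```bash
python3 - <<'E'
from h import *
s=arm.state();print(s["joints"],s["ee_pos"],Ro.from_quat(s["tcp_rot"]).as_matrix().round(2))
t=cam.grab_frame("top");a=t["color"][150:310,40:240]
t=cam.grab_frame("scene");b=t["color"][180:340,140:340]
cv2.imwrite("pics/p5.png",cv2.resize(np.hstack([a,b]),None,fx=2,fy=2,interpolation=cv2.INTER_CUBIC))
E
```

```text
[-0.21089811  0.81607672  1.64476493  1.09993433  2.11206571  0.60315572] [451.79690185 251.31117672 187.82742038] [[ 0.89 -0.07 -0.45]
 [ 0.46  0.14  0.88]
 [ 0.   -0.99  0.16]]
```

View pics/p5.png

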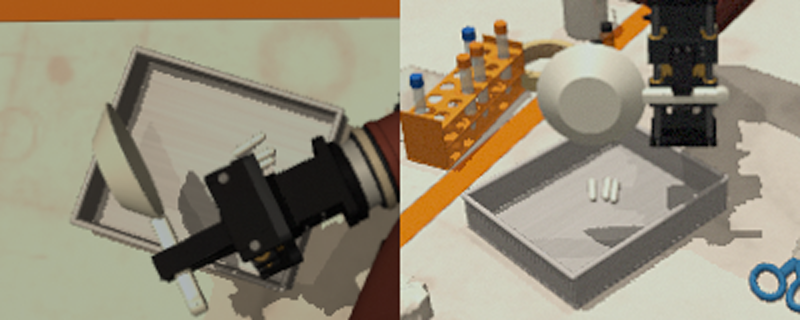

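All three bars lie in the tray, at about (590–613,190) in the scene half. Now I'll roll back.

To row units: -0.1 rad / 4 = -0.025.

Request:
inch_along(
  rows=[0, 0, 0, -0.015, 0, 0, 5, 0, 0, 0, -0.025, 0, 0, 5, 0, 0, 0, -0.025, 0, 0, 5, 0, 0, 0, -0.025, 0, 0, 5, 0, 0, 0, -0.025, 0, 0, 5, 0, 0, 0, -0.025, 0, 0, 5, 0, 0, 0, -0.025, 0, 0, 5, 0, 0, 0, -0.025, 0, 0, 5, 0, 0, 0, -0.025, 0, 0, 5, 0, 0, 0, -0.025, 0, 0, 5],
)

```text
time_s: 11.45
ee_pos: [452.0, 250.6, 188.7]
tcp_rot: [0.902, 0.218, -0.087, -0.363]
force: [-1.1, 0.3, -1.6]
gripper_width: 13.2
grasp_force: 60.0
```

Request:
inch_along(
  rows=[0, 0, 0, -0.025, 0, 0, 5, 0, 0, 0, -0.025, 0, 0, 5, 0, 0, 0, -0.025, 0, 0, 5, 0, 0, 0, -0.025, 0, 0, 5, 0, 0, 0, -0.025, 0, 0, 5, 0, 0, 0, -0.025, 0, 0, 5, 0, 0, 0, -0.025, 0, 0, 5, 0, 0, 0, -0.0175, 0, 0, 5, 0, 0, -0.02, 0, 0, 0, 5, 0, 0, -0.04, 0, 0, 0, 5],
)

```text
time_s: 12.45
ee_pos: [450.5, 251.2, 202.7]
tcp_rot: [0.972, 0.236, -0.001, -0.001]
force: [-0.0, 0.6, -1.1]
gripper_width: 13.3
grasp_force: 60.0
```

Request:
inch_along(
  rows=[0, 0, -0.02, 0, 0, 0, 5, 0, 0, 0, 0, 0, 0, 5, 0, 0, 0, 0, 0, 0, 5, 0, 0, 0, 0, 0, 0, 5, 0, 0, 0, 0, 0, 0, 5, 0, 0, 0, 0, 0, 0, 5, 0, 0, 0, 0, 0, 0, 5, 0, 0, 0, 0, 0, 0, 5],
)

```text
time_s: 13.25
ee_pos: [451.5, 251.1, 207.4]
tcp_rot: [0.972, 0.235, -0.0, -0.0]
force: [0.3, 0.1, -0.4]
gripper_width: 13.6
grasp_force: 60.0
```

```bash
python3 - <<'E'
from h import *
s=arm.state();print(s["qd"],s["ee_pos"],Ro.from_quat(s["tcp_rot"]).as_matrix().round(3))
t=cam.grab_frame("wrist")["color"];b=cam.grab_frame("scene")["color"][150:340,130:350]
cv2.imwrite("pics/p6.png",np.hstack([cv2.resize(t,(400,300)),cv2.resize(b,(400,300))]))
E
```

```text
[ 1.71281324e-04 -1.79620547e-03 -5.20327518e-05  4.32303888e-04
 -5.86667959e-04 -8.02659029e-04] [451.52169148 251.08166059 207.41899562] [[ 0.889  0.457 -0.   ]
 [ 0.457 -0.889 -0.   ]
 [-0.    -0.    -1.   ]]
```

View pics/p6.png

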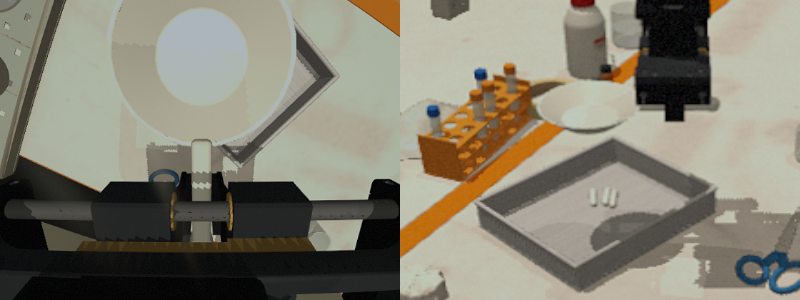

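The bowl is empty and level, with the rim in the same place relative to the gripper as after the lift. The three bars rest in the tray, near (603,197). Handing in.

```bash
python3 -c "
from cell import arm, cam, close_job
print(close_job())"
```

```text
the job is handed in; nothing more can be done
None
```

The job is handed in: my last pictures show the three stir bars resting in the steel tray and the empty casserole held level and still about 20 cm above the worktop, and I never saw the vials or beaker move; the interface gave no verdict.

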